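# Fetch the label roll from behind the standing things and load the dispenser

## Robot

A 6-joint arm with a two-finger parallel gripper is mounted at the origin on a cart in front of the work surface, level with it; the furniture and walls round the work are solid. World frame = base frame: x ahead of the robot, y to its left, z up, the work surface at z = 0. Lengths are in m, angles in degrees, forces in N, time in s.
With the tool pointing down it reaches from about 0.35 to 0.875 m from the base axis. Payload 4.2 kg.
Tool frame: the origin (TCP) lies midway between the tips of the shut fingers; the grasp point (between the pads) lies 19 mm behind it; y points along the fingers, x is the direction in which the jaws open and shut, and the axes are right-handed (so a half turn about y gives the same grasp; the last joint's range is limited). The gripper opens to 87 mm and grips with 3 to 60 N. Pads are 19 mm wide; open, the fingers measure 117 mm over their backs; the gripper's body (75 mm by 190 mm) begins 51 mm behind the grasp point.
Start: joints at [-60.126, 22.042, 0.453, 0, -68.411, -14.817], TCP at [0.162, -0.604, 0.223] pointing down, gripper open.
Joint ranges: [-179.83, 179.83], [-69.29, 118.12], [-61.27, 80.66], [-181.25, 117.63], [-171.15, -9.14], [-177.46, 177.46]. Speed limits (degrees/s): [159.86, 159.86, 180, 180, 180, 180].

## Interface

Orientations are given as a 3x3 rotation matrix whose columns are the frame's x, y, z axes.
In Python, from station import * gives the robot as it stands.
- The arm moves only by the tool jog_arm, never from a script. Its argument "series" is a list of rows, each a list of 3 entries, a list of its own where there are three numbers: the shift along the tool's x, y, z in m, then the turn, a rotation vector about the tool's x, y, z in degrees, then the finger opening in m, from 0 to 0.087. A call has 1 to 10 rows; each row shifts and turns the commanded pose from where the row before left it, along the tool's axes as they then stand; what a row does not reach is not made up. A row lasts 1/8 s, in which the tool goes at most 62.5 mm and 10.7 degrees, less where a joint would pass 70% of its speed; a pose out of reach is approached as far as the arm can. A call is refused whole if a number of a shift passes 0.0625 or a number of a turn 10.7, either way. A call with a gripper value outside its range is refused whole. The fingers move at their own pace and stop on an object; the grip force is fixed at half the most. Time passes only in rows, so rows that do not move let the fingers close. It gives the time, the measured TCP pose, the force and the opening at its end, in the units of the state.
- sense(): the state, without advancing time (a new reading comes with each control period).
- capture(name): name is "side" or "top" or "wrist"; returns the picture (384x512x3 uint8, red, green, blue); there is no depth.
- camera_info(name): a dict with "fx", "fy", "cx", "cy" (pixels), "rvec" (rotation vector, rad) and "tvec" (3), from world to camera coordinates, as OpenCV has them. Camera axes: x right, y down, z forward; pixel columns grow to the right and rows downward; lengths in m; the calibration is good to about 2 mm. A picture is of the moment at which its call begins: read the wrist's pose just before it. camera_info takes no time and is no camera call; for the wrist camera it gives the pose at the moment of the call.
- finish_job(): hands the job in, once; it reports no verdict.
The state is a dict: "time_s": time; "joints": joint angles; "joint_velocities": joint speeds; "effort": joint torques, N m; "tcp_pos": TCP position; "ee_rot": TCP orientation; "wrist_force": force on the tool from outside, world axes, zero at the start; "moment": the same for the moment, N m; "gripper_width": opening from 0.0 (shut) to 1.0 (fully open).
Only numpy, scipy, OpenCV 4.12 (cv2) and the standard library are available. Lean on these libraries where they do the work, as an engineer would, in place of code of your own. Each camera call takes 0.05 s, during which the arm holds its last target. There are 200 camera calls.

## Task

The label dispenser needs the white roll of labels that lies at the back of the blue board, behind the sugar dredger, the spice jar with the red lid and the date stamp. First clear these three out of the way, standing them upright on the yellow tray; only then fetch the roll and slip it over the dispenser's spindle until it sits flat on its seat; and at last stand each of the three upright again on the very spot of the blue board where it stood at the start. Do not knock anything over, and leave the pen, the bag clip and the ink pad where they are.

Things in the scene. Friction and masses are not known exactly. Their poses are not given: they have to be found in the camera images.
- dredger_mid (a point): White steel sugar dredger, an upright can 68 mm across and 116 mm tall; this point is its centre, 58 mm above its underside; z up along the can. At the start it stands on one of the three round marks of the blue board. About 0.2 kg.
- jar_mid (a point): Amber glass spice jar with a red lid and a plain paper label, standing upright, body 62 mm across, 100 mm tall; this point is on its axis, 50 mm above its underside; z up. At the start it stands on one of the three round marks. About 0.2 kg.
- stamp_mid (a point): Brown wooden date stamp standing upright: foot block 30 x 45 mm and 17 mm high, above it a turned round handle, about 24 mm thick from 17 to 33 mm, then up to 30 mm thick, top at 79 mm; this point is on its axis, 40 mm above its underside; z up. At the start it stands on one of the three round marks. About 0.07 kg.
- roll_mid (a point): White roll of labels lying flat (hole upright), 69 mm outside diameter, 32 mm high, hole about 34 mm; this point is the centre of the hole, half-way up (16 mm above its underside); z along the hole. At the start it lies on the blue board, behind the row of three. About 0.08 kg.
- board: Fixed blue board 180 x 280 mm, 6 mm thick, with three round marks (white rings, 78 mm across) in a row along its front edge; origin at the centre of its underside, x points to its back edge (away from the robot), y along the row. Mark centres at x = -38 mm and y = -85, 0, 85 mm, top face at z = 6 mm. The roll lies near x = +42 mm.
- tray: Fixed shallow yellow plastic tray, 280 mm (its x, roughly away from the robot) by 210 mm (its y), rim 21 mm high, walls 5 mm; flat floor 5 mm above its underside; origin at the centre of its underside. It stands on one side of the blue board, the dispenser on the other.
- seat (a point): Label dispenser: fixed square grey foot 110 x 110 x 10 mm with a black round seat (54 mm across, its top 22 mm above the worktop) and an upright steel spindle, 18 mm thick with a domed end, rising 50 mm above the seat. This point is the centre of the seat's top face, on the spindle's axis; the underside of the roll comes to rest here. z up.
- pen: Bystander: thin white and red pen, 145 mm long, lying across in front of the blue board; origin at its centre, on the underside. Leave it alone.
- clip: Bystander: black bag clip, 16 x 60 x 12 mm, lying behind the blue board; origin at the centre of its underside. Leave it alone.
- ink: Bystander: closed ink pad with red lid, 70 x 105 x 18 mm, lying behind the blue board; origin at the centre of its underside. Leave it alone.
There are look-alikes about, which are no part of the job. Leave any green or pink look-alike of the part that bears roll_mid alone.

How it is judged (in metres and radians):
On the way, in this order (a step that is already met when the one before it is completed fails the run):
1. the dredger, the spice jar and the stamp all stand upright and released on the yellow tray while the roll still lies where it was (x of dredger_mid in the frame of tray between -0.125 and 0.125 m and y of dredger_mid in the frame of tray between -0.09 and 0.09 m and z of dredger_mid in the frame of tray between 0.055 and 0.071 m and angle between each of dredger_mid, jar_mid, stamp_mid's own z axis and vertical below 0.15 rad and x of jar_mid in the frame of tray between -0.125 and 0.125 m and y of jar_mid in the frame of tray between -0.09 and 0.09 m and z of jar_mid in the frame of tray between 0.047 and 0.063 m and x of stamp_mid in the frame of tray between -0.125 and 0.125 m and y of stamp_mid in the frame of tray between -0.09 and 0.09 m and z of stamp_mid in the frame of tray between 0.037 and 0.053 m and distance of roll_mid from where it was at the start of the episode below 0.02 m and contact force between the fingers and dredger below 0.3 N and contact force between the fingers and jar below 0.3 N and contact force between the fingers and stamp below 0.3 N), for 0.2 s.
2. the roll sits released on the dispenser's seat, over the spindle, while the three still stand on the tray (horizontal distance between roll_mid and seat below 0.012 m and z of roll_mid in the frame of seat between 0.01 and 0.022 m and angle between roll_mid's own z axis and vertical below 0.12 rad and contact force between the fingers and roll below 0.3 N and x of dredger_mid in the frame of tray between -0.125 and 0.125 m and y of dredger_mid in the frame of tray between -0.09 and 0.09 m and z of dredger_mid in the frame of tray between 0.055 and 0.071 m and angle between each of dredger_mid, jar_mid, stamp_mid's own z axis and vertical below 0.15 rad and x of jar_mid in the frame of tray between -0.125 and 0.125 m and y of jar_mid in the frame of tray between -0.09 and 0.09 m and z of jar_mid in the frame of tray between 0.047 and 0.063 m and x of stamp_mid in the frame of tray between -0.125 and 0.125 m and y of stamp_mid in the frame of tray between -0.09 and 0.09 m and z of stamp_mid in the frame of tray between 0.037 and 0.053 m), for 0.2 s.
At the end, for the whole second after the job is handed in: The roll lies flat on the dispenser's seat over the spindle (centre within 12 mm of its axis), and the dredger, the spice jar and the stamp each stand upright within 15 mm of where they stood at the start, all at rest (distance of each of dredger_mid, jar_mid, stamp_mid from where it was at the start of the episode below 0.015 m and angle between each of dredger_mid, jar_mid, stamp_mid, roll_mid's own z axis and vertical below 0.12 rad and horizontal distance between roll_mid and seat below 0.012 m and z of roll_mid in the frame of seat between 0.01 and 0.022 m and linear speed of each of dredger, jar, stamp, roll below 0.03 m/s); the robot touches nothing.
It fails at once if the dredger, the spice jar or the stamp is tipped over (angle between any of dredger_mid, jar_mid, stamp_mid's own z axis and vertical above 0.7 rad).
It fails at once if the pen, the bag clip or the ink pad is shifted by more than 30 mm (distance of any of pen, clip, ink from where it was at the start of the episode above 0.03 m).
It also fails if it takes over 136 s, if anything falls off the work surface, if the arm or the gripper's body presses on something with over 40 N, if the wrist force passes 120 N, or if a joint passes its speed limit or range.

## Working session

There is one attempt and no reset: what is moved stays moved. The work goes in short steps, Python scripts to look and compute and a tool call to move; the robot and the scene stay as the last step left them, time stands still between calls to the robot, and variables do not carry over. Pictures are saved under pics/ and viewed, about 12 in all and at most 16, crops included, and the job is handed in when it is done.

Besides the shell and the picture viewer there is one more tool, called after "Call:" in YAML: its name, and indented under it one key for each argument. jog_arm: Moves the arm, as the interface text tells. Its arguments: {"type":"object","properties":{"series":{"type":"array","items":{"type":"array"}}},"required":["series"]}

```bash
ls; mkdir -p pics; python3 - <<'E'
from station import *
import cv2,numpy as np
for n in("top","side"):
    im=capture(n); cv2.imwrite(f"pics/{n}0.png",im[:,:,::-1])
    c=camera_info(n);R,_=cv2.Rodrigues(np.array(c["rvec"]));print(n,c["fx"],c["cx"],c["cy"],-R.T@np.array(c["tvec"]).ravel(),R.round(3).tolist())
s=sense();print(s)
print(camera_info("wrist"))
E
```

```text
pics
top 448.1228268660018 253.96711128479186 192.65065764406387 [ 0.44181218 -0.00525335  1.3131171 ] [[0.017, -1.0, -0.008], [-0.994, -0.016, -0.104], [0.104, 0.01, -0.995]]
side 374.4653149765873 253.98978714722753 188.51872390433513 [0.51659452 0.77949643 0.77188096] [[-0.998, -0.063, 0.013], [-0.052, 0.672, -0.739], [0.038, -0.738, -0.673]]
{'time_s': 0.1, 'joints': array([-6.01251715e+01,  2.20856533e+01,  3.87744962e-01, -2.25967014e-02,
       -6.84096018e+01, -1.48165671e+01]), 'joint_velocities': array([ 0.04435986, -0.12648786,  0.15577889,  0.09314952,  0.02965594,
       -0.07838467]), 'effort': array([-3.86105303e-04, -3.91691530e+01,  1.87934482e+01,  4.23189774e+00,
        1.34551513e-02, -7.40957989e-05]), 'tcp_pos': array([ 0.1622462 , -0.60303092,  0.22158435]), 'ee_rot': array([[-2.59660055e-01, -6.16651445e-04, -9.65699889e-01],
       [ 9.65698202e-01,  1.80970020e-03, -2.59660756e-01],
       [ 1.90774747e-03, -9.99998172e-01,  1.25592338e-04]]), 'wrist_force': array([ 0.18841696, -0.33430767, -0.18937721]), 'moment': array([-0.01375071,  0.05731812,  0.02143744]), 'gripper_width': 0.998376720422807}
{'fx': 307.36183324553764, 'fy': 307.36183324553764, 'cx': 256.05022035417835, 'cy': 196.4690583649106, 'rvec': array([-1.80617729, -2.35448185, -0.31207256]), 'tvec': array([ 0.62346692, -0.03139305,  0.38922883])}
```

View pics/top0.png

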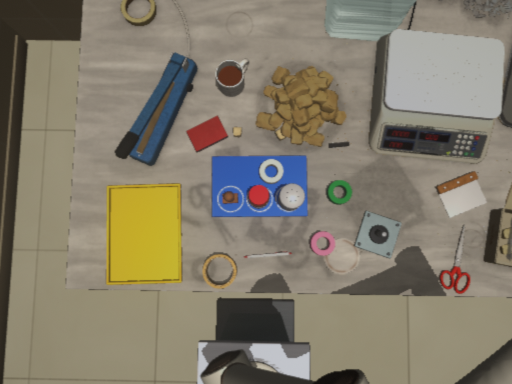

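View pics/side0.png

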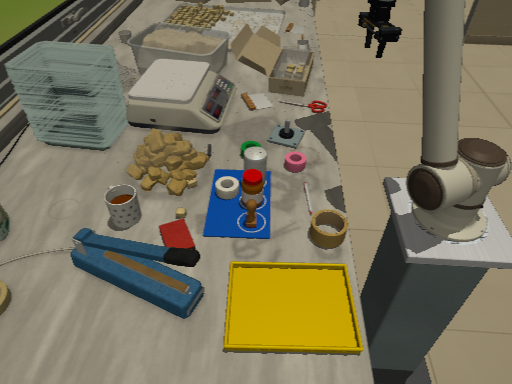

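The top view shows the blue board at about (259,186). On it, left to right, are the stamp (230,197), jar (259,196) and dredger (291,196), with the white roll at (271,171). The tray is at (144,234) and the dispenser at (378,234). The pen, clip and ink pad are clear of these. Next I'll measure positions.

```bash
cat > h.py <<'E'
from station import *
import cv2,numpy as np
def cam(n):
    c=camera_info(n);K=np.array([[c["fx"],0,c["cx"]],[0,c["fy"],c["cy"]],[0,0,1.]]);R,_=cv2.Rodrigues(np.array(c["rvec"]));return K,R,np.array(c["tvec"]).ravel()
def ray(C,uv,z):
    K,R,t=C;o=-R.T@t;d=R.T@np.linalg.inv(K)@np.array([uv[0],uv[1],1.]);return (o+d*(z-o[2])/d[2])
def mask(im,lo,hi,box=None):
    m=cv2.inRange(cv2.cvtColor(im,cv2.COLOR_RGB2HSV),np.array(lo),np.array(hi))
    if box:
        x0,y0,x1,y1=box;k=np.zeros_like(m);k[y0:y1,x0:x1]=255;m&=k
    return m
def big(m):
    return max(cv2.findContours(m,cv2.RETR_EXTERNAL,cv2.CHAIN_APPROX_NONE)[0],key=cv2.contourArea)
def rect(C,cnt,z):
    p=np.array([ray(C,q[0],z)[:2] for q in cv2.convexHull(cnt)])*1000
    r=cv2.minAreaRect(p.astype(np.float32));return r
def shift(target):
    s=sense();return s["ee_rot"].T@(np.array(target)-s["tcp_pos"])
def jaw():
    s=sense();x=s["ee_rot"][:,0];return np.degrees(np.arctan2(x[1],x[0]))
E
python3 - <<'E'
from h import *
im=cv2.imread("pics/top0.png")[:,:,::-1].copy();C=cam("top")
bd=big(mask(im,(105,150,60),(125,255,255),(190,140,320,230)));print("board",rect(C,bd,.006))
print("tray",rect(C,big(mask(im,(22,150,100),(34,255,255))),.021))
c=big(mask(im,(0,150,90),(8,255,255),(240,180,275,215)));print("lid",ray(C,cv2.minEnclosingCircle(c)[0],.106),cv2.minEnclosingCircle(c)[1])
c=big(mask(im,(0,0,130),(180,60,255),(278,182,306,211)));print("dredger",ray(C,cv2.minEnclosingCircle(c)[0],.122),cv2.minEnclosingCircle(c))
c=big(mask(im,(0,0,130),(180,60,255),(257,157,285,182)));print("roll",ray(C,cv2.minEnclosingCircle(c)[0],.038),cv2.minEnclosingCircle(c),rect(C,c,.038))
c=big(mask(im,(0,0,0),(180,255,60),(366,222,390,246)));print("seat",rect(C,c,.022))
c=big(mask(im,(85,20,90),(115,120,200),(350,205,408,265)));print("foot",rect(C,c,.010))
k=np.zeros((384,512),np.uint8);k[182:214,216:244]=255
s=mask(im,(0,90,40),(18,255,200))&k;c=big(s);print("stamp",ray(C,cv2.minEnclosingCircle(c)[0],.075),cv2.minEnclosingCircle(c))
s=sense();o=-cam("wrist")[1].T@cam("wrist")[2];print("wristcam in tool",s["ee_rot"].T@(o-s["tcp_pos"]), (cam("wrist")[1]@s["ee_rot"]).round(2).tolist())
cv2.imwrite("pics/crop1.png",cv2.resize(im[145:270,190:410,::-1],None,fx=3.6,fy=3.6,interpolation=cv2.INTER_CUBIC))
E
```

```text
board ((600.0299072265625, -7.337738037109375), (174.48497009277344, 273.9215393066406), 0.9599387049674988)
tray ((454.4313659667969, 322.87127685546875), (283.8859558105469, 212.7807159423828), 2.8188319206237793)
lid [ 0.54935765 -0.01238831  0.106     ] 7.500100135803223
dredger [ 0.55968905 -0.09512885  0.122     ] ((292.1060485839844, 195.6212158203125), 12.38669490814209)
roll [ 0.64014903 -0.03993452  0.038     ] ((270.8999938964844, 170.3000030517578), 12.120336532592773) ((641.1088256835938, -40.20103073120117), (63.94049072265625, 68.98789978027344), 0.9234916567802429)
seat ((463.2892761230469, -350.6875), (45.616050720214844, 48.957191467285156), 0.9716052412986755)Traceback (most recent call last):
  File "<stdin>", line 9, in <module>
  File "h.py", line 13, in big
    return max(cv2.findContours(m,cv2.RETR_EXTERNAL,cv2.CHAIN_APPROX_NONE)[0],key=cv2.contourArea)
ValueError: max() iterable argument is empty
```

```bash
python3 - <<'E'
from h import *
im=cv2.imread("pics/top0.png")[:,:,::-1].copy();C=cam("top")
m=mask(im,(0,120,60),(10,255,255),(240,180,278,215))|mask(im,(168,120,60),(180,255,255),(240,180,278,215))
c=big(m);print("lid",ray(C,cv2.minEnclosingCircle(c)[0],.106),cv2.minEnclosingCircle(c))
c=big(mask(im,(0,80,20),(22,255,200),(216,182,244,214)));print("stamp",ray(C,cv2.minEnclosingCircle(c)[0],.07),cv2.minEnclosingCircle(c),cv2.minAreaRect(c))
print(cv2.cvtColor(im,cv2.COLOR_RGB2HSV)[[225,250,216,240],[385,385,372,365]])
c=big(mask(im,(80,12,60),(125,140,220),(350,205,408,265)));print("foot",rect(C,c,.010))
c=big(mask(im,(0,0,0),(180,255,85),(366,222,390,246)));print("seat",rect(C,c,.022))
s=sense();o=-cam("wrist")[1].T@cam("wrist")[2];print("wristcam in tool",s["ee_rot"].T@(o-s["tcp_pos"]), (cam("wrist")[1]@s["ee_rot"]).round(2).tolist())
cv2.imwrite("pics/crop1.png",cv2.resize(im[145:270,190:410,::-1],None,fx=3.6,fy=3.6,interpolation=cv2.INTER_CUBIC))
E
```

```text
lid [ 0.56114509 -0.00491949  0.106     ] ((258.3085021972656, 195.1170196533203), 10.550004959106445)
stamp [0.55489703 0.07496634 0.07      ] ((229.593017578125, 198.1511688232422), 7.634340286254883) ((230.0, 197.0), (10.0, 14.0), 90.0)
[[ 81  18 143]
 [ 79  19 148]
 [ 78  18 143]
 [ 78  17 151]]
foot ((424.06005859375, -353.4552917480469), (37.00601577758789, 92.29987335205078), 6.957464218139648)
seat ((463.39080810546875, -349.3116760253906), (51.44249725341797, 51.56195068359375), 89.46208953857422)
wristcam in tool [ 0.00062876 -0.16131276  0.07088959] [[1.0, 0.0, -0.0], [-0.0, -0.26, -0.97], [-0.0, 0.97, -0.26]]
```

View pics/crop1.png

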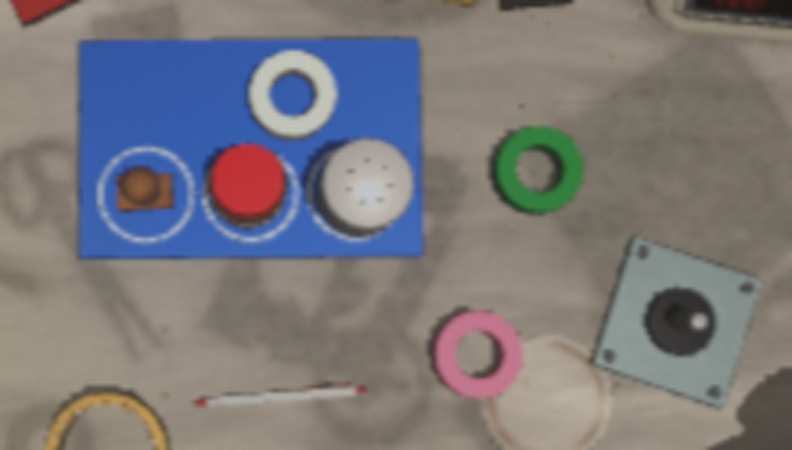

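The crop shows the stamp foot with its long side along y at (146,193), the jar lid at (248,180), the dredger at (367,185), the roll at (293,94) and the seat at (681,320). My plan is to clear dredger, jar, then stamp, so the gripper body always passes above the lower neighbours. I'll return them in reverse order, and keep the jaws along the board's x.

Call:
jog_arm:
  series:
    - [[0,0,0],[0,-9.5,0],0.087]
    - [[0,0,0],[0,-9.5,0],0.087]
    - [[0,0,0],[0,-9.5,0],0.087]
    - [[0,0,0],[0,-9.5,0],0.087]
    - [[0,0,0],[0,-9.5,0],0.087]
    - [[0,0,0],[0,-9.5,0],0.087]
    - [[0,0,0],[0,-9.5,0],0.087]
    - [[0,0,0],[0,-9.5,0],0.087]
    - [[0,0,0],[0,0,0],0.087]

```text
time_s: 1.23
tcp_pos: [0.1623, -0.6032, 0.222]
ee_rot: [[-1.0, -0.0, 0.016], [-0.016, 0.001, -1.0], [0.0, -1.0, -0.001]]
wrist_force: [0.2, 0.1, 1.1]
gripper_width: 1.001
```

```bash
python3 - <<'E'
from h import *
np.set_printoptions(precision=4,suppress=True)
print(jaw(),sense()["ee_rot"],shift((.561,-.094,.222)))
im=cv2.imread("pics/top0.png")[:,:,::-1].copy();C=cam("top")
# ring centre of stamp: white ring contour
m=mask(im,(95,0,150),(125,120,255),(214,180,246,216));p=cv2.findNonZero(m);(c,r)=cv2.minEnclosingCircle(p);print("stamp ring",ray(C,c,.006),r*2.93)
for u in((230.1,198.3),(229.2,196.6)):print(ray(C,u,.012),ray(C,u,.07))
s=cv2.imread("pics/side0.png")[140:250,195:310];cv2.imwrite("pics/crop2.png",cv2.resize(s,None,fx=5,fy=5,interpolation=cv2.INTER_CUBIC))
E
```

```text
-179.0574444320434 [[-0.9999 -0.0004  0.0164]
 [-0.0164  0.0011 -0.9999]
 [ 0.0004 -1.     -0.0011]] [-0.407   0.0004 -0.5026]
stamp ring [0.5596 0.0776 0.006 ] 40.559446325302126
[0.5598 0.0772 0.012 ] [0.5545 0.0735 0.07  ]
[0.5647 0.08   0.012 ] [0.5592 0.0762 0.07  ]
```

View pics/crop2.png

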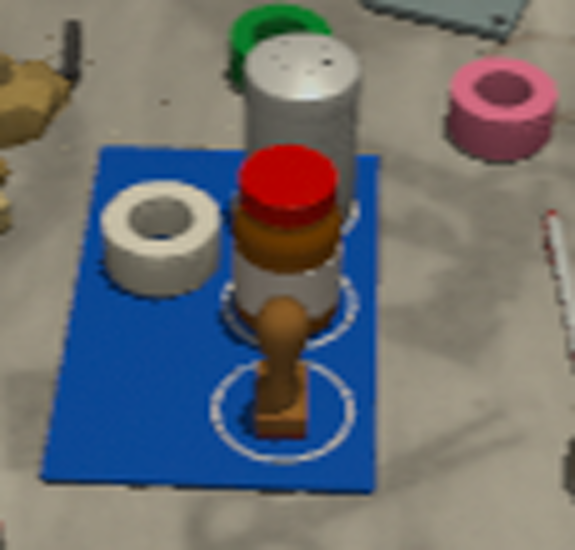

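The side view confirms the layout: stamp in front, jar behind it with its widest glass about mid-height, dredger at the back. Moving over the dredger now.

Call:
jog_arm:
  series:
    - [[-0.037,0,-0.0457],[0,0,0],0.087]
    - [[-0.037,0,-0.0457],[0,0,0],0.087]
    - [[-0.037,0,-0.0457],[0,0,0],0.087]
    - [[-0.037,0,-0.0457],[0,0,0],0.087]
    - [[-0.037,0,-0.0457],[0,0,0],0.087]
    - [[-0.037,0,-0.0457],[0,0,0],0.087]
    - [[-0.037,0,-0.0457],[0,0,0],0.087]
    - [[-0.037,0,-0.0457],[0,0,0],0.087]
    - [[-0.037,0,-0.0457],[0,0,0],0.087]
    - [[-0.037,0,-0.0457],[0,0,0],0.087]

```text
time_s: 2.48
tcp_pos: [0.5247, -0.138, 0.2226]
ee_rot: [[-1.0, 0.0, 0.015], [-0.015, -0.0, -1.0], [-0.0, -1.0, 0.0]]
wrist_force: [0.6, -1.8, -0.3]
gripper_width: 0.998
```

Call:
jog_arm:
  series:
    - [[-0.037,0,-0.0457],[0,0,0],0.087]
    - [[0,0,0],[0,0,0],0.087]
    - [[0,0,0],[0,0,0],0.087]
    - [[0,0,0],[0,0,0],0.087]

```text
time_s: 2.98
tcp_pos: [0.5593, -0.0944, 0.2226]
ee_rot: [[-1.0, -0.0, 0.016], [-0.016, -0.0, -1.0], [0.0, -1.0, 0.0]]
wrist_force: [0.5, -0.7, 0.3]
gripper_width: 1.0
```

```bash
python3 - <<'E'
from h import *
np.set_printoptions(precision=4,suppress=True)
s=sense();print(s["tcp_pos"],s["joints"],shift((.561,-.094,.062)))
im=capture("wrist");cv2.imwrite("pics/w1.png",im[:,:,::-1])
K,R,t=cam("wrist")
for n,p in dict(dredgertop=(.561,-.094,.122),jartop=(.561,-.006,.106),stamptop=(.5596,.0772,.085),roll=(.640,-.040,.038)).items():
    q=K@(R@np.array(p)+t);print(n,q[:2]/q[2],307*.034/q[2])
E
```

```text
[ 0.5593 -0.0944  0.2226] [  6.7862  16.4288  -7.8392   0.0009 -65.7507  -5.8633] [-0.0018  0.1606 -0.0004]
dredgertop [253.7983 196.75  ] 38.46203928870747
jartop [252.7047 276.9785] 33.71325852053737
stamptop [253.1871 332.9428] 29.70146899193603
roll [187.4028 221.1854] 28.502768270974784
```

View pics/w1.png

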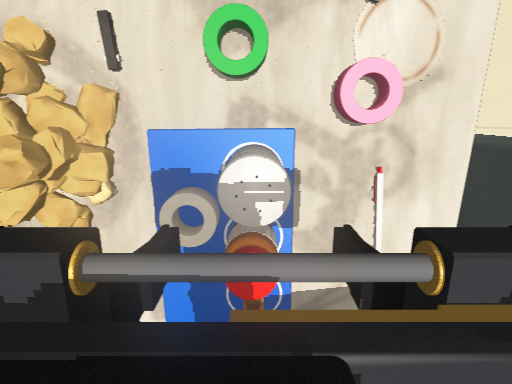

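The wrist view shows the dredger at (254,188), centred between the jaws; the jar lid at (252,275) matches the prediction. Descending and gripping.

Call:
jog_arm:
  series:
    - [[-0.0018,0.054,0],[0,0,0],0.087]
    - [[0,0.054,0],[0,0,0],0.087]
    - [[0,0.0525,0],[0,0,0],0.087]
    - [[0,0,0],[0,0,0],0.087]
    - [[0,0,0],[0,0,0],0.05]
    - [[0,0,0],[0,0,0],0.05]
    - [[0,0,0],[0,0,0],0.05]
    - [[0,0,0],[0,0,0],0.05]
    - [[0,0,0],[0,0,0],0.05]

```text
time_s: 4.15
tcp_pos: [0.5622, -0.0935, 0.0642]
ee_rot: [[-1.0, 0.002, 0.019], [-0.019, -0.0, -1.0], [-0.002, -1.0, 0.0]]
wrist_force: [-2.8, -0.6, 7.1]
gripper_width: 0.781
```

Call:
jog_arm:
  series:
    - [[0,-0.02,0],[0,0,0],0.05]
    - [[0,-0.035,0],[0,0,0],0.05]
    - [[0,-0.035,0],[0,0,0],0.05]
    - [[0,-0.035,0],[0,0,0],0.05]
    - [[0,0,0],[0,0,0],0.05]

```text
time_s: 4.78
tcp_pos: [0.5638, -0.0932, 0.1906]
ee_rot: [[-1.0, 0.008, 0.019], [-0.019, 0.001, -1.0], [-0.008, -1.0, -0.0]]
wrist_force: [0.8, -0.6, -2.4]
gripper_width: 0.772
```

Call:
jog_arm:
  series:
    - [[0.0126,0,-0.0258],[0,0,0],0.05]
    - [[0.0226,0,-0.0458],[0,0,0],0.05]
    - [[0.0226,0,-0.0458],[0,0,0],0.05]
    - [[0.0226,0,-0.0458],[0,0,0],0.05]
    - [[0.0226,0,-0.0458],[0,0,0],0.05]
    - [[0.0226,0,-0.0458],[0,0,0],0.05]
    - [[0.0226,0,-0.0458],[0,0,0],0.05]
    - [[0.0226,0,-0.0458],[0,0,0],0.05]
    - [[0.01,0,-0.02],[0,0,0],0.05]
    - [[0,0,0],[0,0,0],0.05]

```text
time_s: 6.02
tcp_pos: [0.373, 0.2703, 0.186]
ee_rot: [[-1.0, -0.002, 0.021], [-0.021, -0.001, -1.0], [0.002, -1.0, 0.001]]
wrist_force: [-0.7, 0.6, -0.9]
gripper_width: 0.776
```

```bash
python3 - <<'E'
from h import *
np.set_printoptions(precision=4,suppress=True)
s=sense();print(s["tcp_pos"],s["gripper_width"],shift((.375,.27,.0645)))
im=capture("side");cv2.imwrite("pics/s1.png",im[:,:,::-1])
E
```

```text
[0.373  0.2703 0.186 ] 0.7755323051796967 [-0.0021  0.1215  0.0003]
```

View pics/s1.png

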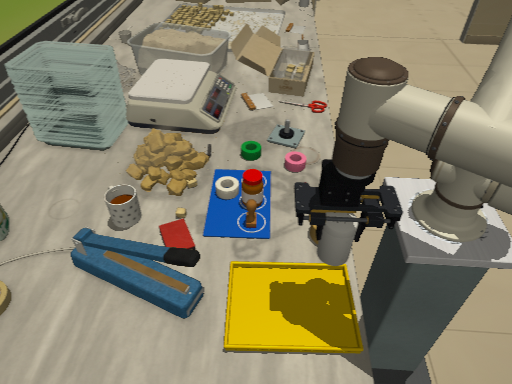

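The dredger hangs upright in the gripper at (335,240), and the long side of the gripper body lies along the jaw axis. Lowering it onto the tray.

Call:
jog_arm:
  series:
    - [[-0.002,0.04,0],[0,0,0],0.05]
    - [[0,0.04,0],[0,0,0],0.05]
    - [[0,0.03,0],[0,0,0],0.05]
    - [[0,0.009,0],[0,0,0],0.05]
    - [[0,0.002,0],[0,0,0],0.05]
    - [[0,0,0],[0,0,0],0.05]

```text
time_s: 6.82
tcp_pos: [0.377, 0.2702, 0.067]
ee_rot: [[-1.0, 0.001, 0.018], [-0.018, 0.002, -1.0], [-0.001, -1.0, -0.002]]
wrist_force: [0.0, 0.5, -1.6]
gripper_width: 0.774
```

Call:
jog_arm:
  series:
    - [[0,0.003,0],[0,0,0],0.05]
    - [[0,0,0],[0,0,0],0.05]
    - [[0,0,0],[0,0,0],0.05]

```text
time_s: 7.2
tcp_pos: [0.3764, 0.2698, 0.0633]
ee_rot: [[-1.0, 0.0, 0.019], [-0.019, 0.0, -1.0], [-0.0, -1.0, -0.0]]
wrist_force: [-0.6, 0.2, -2.2]
gripper_width: 0.773
```

Call:
jog_arm:
  series:
    - [[0,0.0005,0],[0,0,0],0.05]
    - [[0,0,0],[0,0,0],0.087]
    - [[0,0,0],[0,0,0],0.087]
    - [[0,0,0],[0,0,0],0.087]
    - [[0,-0.03,0],[0,0,0],0.087]
    - [[0,-0.05,0],[0,0,0],0.087]
    - [[0,-0.05,0],[0,0,0],0.087]
    - [[0,0,0],[0,0,0],0.087]

```text
time_s: 8.2
tcp_pos: [0.3781, 0.2718, 0.1967]
ee_rot: [[-1.0, 0.006, 0.019], [-0.019, 0.008, -1.0], [-0.007, -1.0, -0.008]]
wrist_force: [-0.2, 0.8, -1.1]
gripper_width: 0.996
```

```bash
python3 - <<'E'
from h import *
np.set_printoptions(precision=4,suppress=True)
s=sense();print(s["tcp_pos"],s["gripper_width"],s["ee_rot"],shift((.561,-.006,.15)))
im=capture("top");cv2.imwrite("pics/t1.png",im[:,:,::-1])
E
```

```text
[0.3781 0.2718 0.1967] 0.99554260306141 [[-0.9998  0.0065  0.0191]
 [-0.019   0.0078 -0.9998]
 [-0.0066 -0.9999 -0.0076]] [-0.1772  0.0457  0.2816]
```

Call:
jog_arm:
  series:
    - [[-0.0253,0.0065,0.0402],[0,0,0],0.08]
    - [[-0.0253,0.0065,0.0402],[0,0,0],0.08]
    - [[-0.0253,0.0065,0.0402],[0,0,0],0.08]
    - [[-0.0253,0.0065,0.0402],[0,0,0],0.08]
    - [[-0.0253,0.0065,0.0402],[0,0,0],0.08]
    - [[-0.0253,0.0065,0.0402],[0,0,0],0.08]
    - [[-0.0253,0.0065,0.0402],[0,0,0],0.08]
    - [[0,0,0],[0,0,0],0.08]
    - [[0,0,0],[0,0,0],0.08]

```text
time_s: 9.38
tcp_pos: [0.5575, -0.0086, 0.1455]
ee_rot: [[-1.0, -0.003, 0.018], [-0.018, -0.0, -1.0], [0.003, -1.0, 0.0]]
wrist_force: [-0.6, -0.1, 0.1]
gripper_width: 0.917
```

```bash
python3 - <<'E'
from h import *
np.set_printoptions(precision=4,suppress=True)
s=sense();print(s["tcp_pos"],s["gripper_width"],s["ee_rot"],shift((.561,-.006,.044)))
im=capture("wrist");cv2.imwrite("pics/w2.png",im[:,:,::-1])
a=im[:300,:,::-1];b=cv2.imread("pics/t1.png")[170:300,90:320]
b=cv2.resize(b,(512,290),interpolation=cv2.INTER_CUBIC);cv2.imwrite("pics/both.png",np.vstack([a,b]))
K,R,t=cam("wrist")
for p in((.561,-.006,.106),(.5596,.0772,.085)):
    q=K@(R@np.array(p)+t);print(q[:2]/q[2],307*.028/q[2])
E
```

```text
[ 0.5575 -0.0086  0.1455] 0.9171887753969524 [[-0.9998 -0.0032  0.0177]
 [-0.0177 -0.0005 -0.9998]
 [ 0.0032 -1.      0.0004]] [-0.0038  0.1015 -0.0026]
[250.5763 221.6662] 40.32246531666639
[251.2649 307.8834] 33.71196992561243
```

View pics/both.png

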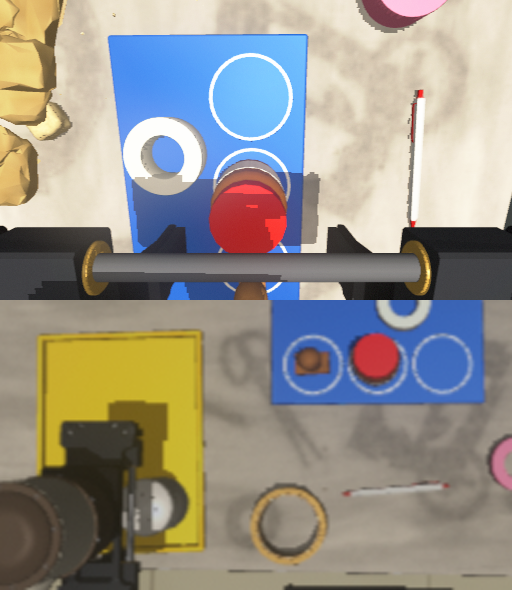

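The jar lid sits at (249,218), matching the prediction within about 2 mm. The top view shows the dredger standing in the tray. Descending on the jar.

Call:
jog_arm:
  series:
    - [[-0.0035,0.041,-0.0026],[0,0,0],0.08]
    - [[0,0.041,0],[0,0,0],0.08]
    - [[0,0.019,0],[0,0,0],0.08]
    - [[0,0,0],[0,0,0],0.08]
    - [[0,0,0],[0,0,0],0.045]
    - [[0,0,0],[0,0,0],0.045]
    - [[0,0,0],[0,0,0],0.045]
    - [[0,0,0],[0,0,0],0.045]
    - [[0,0,0],[0,0,0],0.045]

```text
time_s: 10.55
tcp_pos: [0.5631, -0.0054, 0.0473]
ee_rot: [[-1.0, 0.003, 0.019], [-0.019, 0.001, -1.0], [-0.003, -1.0, -0.0]]
wrist_force: [-1.0, 1.3, 6.2]
gripper_width: 0.702
```

Call:
jog_arm:
  series:
    - [[0,-0.02,0],[0,0,0],0.045]
    - [[0,-0.03,0],[0,0,0],0.045]
    - [[0,-0.03,0],[0,0,0],0.045]
    - [[0,-0.03,0],[0,0,0],0.045]
    - [[0,0,0],[0,0,0],0.045]

```text
time_s: 11.18
tcp_pos: [0.5628, -0.0056, 0.1576]
ee_rot: [[-1.0, 0.004, 0.018], [-0.018, 0.001, -1.0], [-0.004, -1.0, -0.001]]
wrist_force: [0.1, -0.1, -1.9]
gripper_width: 0.705
```

Call:
jog_arm:
  series:
    - [[0.0033,0,-0.0286],[0,0,0],0.045]
    - [[0.0051,0,-0.0483],[0,0,0],0.045]
    - [[0.0051,0,-0.0483],[0,0,0],0.045]
    - [[0.0051,0,-0.0483],[0,0,0],0.045]
    - [[0.0051,0,-0.0483],[0,0,0],0.045]
    - [[0.0051,0,-0.0483],[0,0,0],0.045]
    - [[0.0051,0,-0.0483],[0,0,0],0.045]
    - [[0.0051,0,-0.0483],[0,0,0],0.045]
    - [[0.0018,0,-0.02],[0,0,0],0.045]
    - [[0,0,0],[0,0,0],0.045]

```text
time_s: 12.42
tcp_pos: [0.513, 0.3804, 0.1537]
ee_rot: [[-1.0, -0.003, 0.02], [-0.02, -0.003, -1.0], [0.003, -1.0, 0.003]]
wrist_force: [-0.6, -0.9, -2.5]
gripper_width: 0.702
```

Call:
jog_arm:
  series:
    - [[0,0.04,0],[0,0,0],0.045]
    - [[0,0.04,0],[0,0,0],0.045]
    - [[0,0.02,0],[0,0,0],0.045]
    - [[0,0.005,0],[0,0,0],0.045]
    - [[0,0,0],[0,0,0],0.045]
    - [[0,0,0],[0,0,0],0.045]

```text
time_s: 13.18
tcp_pos: [0.5148, 0.3804, 0.0524]
ee_rot: [[-1.0, 0.002, 0.018], [-0.018, 0.002, -1.0], [-0.002, -1.0, -0.002]]
wrist_force: [0.2, 0.2, -2.2]
gripper_width: 0.704
```

Call:
jog_arm:
  series:
    - [[0,0.0055,0],[0,0,0],0.045]
    - [[0,0,0],[0,0,0],0.045]
    - [[0,0,0],[0,0,0],0.045]

```text
time_s: 13.55
tcp_pos: [0.5147, 0.3809, 0.0464]
ee_rot: [[-1.0, 0.002, 0.019], [-0.019, 0.002, -1.0], [-0.002, -1.0, -0.001]]
wrist_force: [0.0, 0.4, 1.4]
gripper_width: 0.706
```

Call:
jog_arm:
  series:
    - [[0,0,0],[0,0,0],0.08]
    - [[0,0,0],[0,0,0],0.08]
    - [[0,0,0],[0,0,0],0.08]
    - [[0,-0.03,0],[0,0,0],0.08]
    - [[0,-0.05,0],[0,0,0],0.08]
    - [[0,-0.02,0],[0,0,0],0.08]
    - [[0,0,0],[0,0,0],0.08]

```text
time_s: 14.42
tcp_pos: [0.5147, 0.3808, 0.1475]
ee_rot: [[-1.0, 0.003, 0.018], [-0.018, 0.003, -1.0], [-0.003, -1.0, -0.003]]
wrist_force: [-1.1, -0.1, -0.2]
gripper_width: 0.918
```

```bash
python3 - <<'E'
from h import *
np.set_printoptions(precision=4,suppress=True)
s=sense();print(s["tcp_pos"],s["gripper_width"],shift((.5605,.0772,.142)))
E
```

```text
[0.5147 0.3808 0.1475] 0.9181900801248299 [-0.0402  0.0047  0.3045]
```

Call:
jog_arm:
  series:
    - [[-0.0067,0.0008,0.0507],[0,0,0],0.06]
    - [[-0.0067,0.0008,0.0507],[0,0,0],0.06]
    - [[-0.0067,0.0008,0.0507],[0,0,0],0.06]
    - [[-0.0067,0.0008,0.0507],[0,0,0],0.06]
    - [[-0.0067,0.0008,0.0507],[0,0,0],0.06]
    - [[-0.0067,0.0008,0.0507],[0,0,0],0.06]
    - [[0,0,0],[0,0,0],0.06]
    - [[0,0,0],[0,0,0],0.06]

```text
time_s: 15.42
tcp_pos: [0.5593, 0.0764, 0.1394]
ee_rot: [[-1.0, -0.002, 0.018], [-0.018, -0.001, -1.0], [0.002, -1.0, 0.001]]
wrist_force: [-0.7, -0.3, -0.4]
gripper_width: 0.686
```

```bash
python3 - <<'E'
from h import *
np.set_printoptions(precision=4,suppress=True)
s=sense();print(s["tcp_pos"],s["gripper_width"],shift((.5605,.0772,.042)))
im=capture("wrist");cv2.imwrite("pics/w3.png",im[:,:,::-1])
K,R,t=cam("wrist")
for p in((.5605,.0772,.080),(.5605,.0772,.023)):
    q=K@(R@np.array(p)+t);print(q[:2]/q[2],307*.028/q[2])
m=mask(im,(3,90,20),(20,255,220),(180,100,330,330));c=big(m);print(cv2.boundingRect(c),cv2.contourArea(c))
E
```

```text
[0.5593 0.0764 0.1394] 0.6860585866633907 [-0.0015  0.0974 -0.0008]
[254.066  210.4912] 37.09862113558364
[254.3754 192.0131] 29.97513338285455
(180, 310, 150, 12) 1639.0
```

View pics/w3.png

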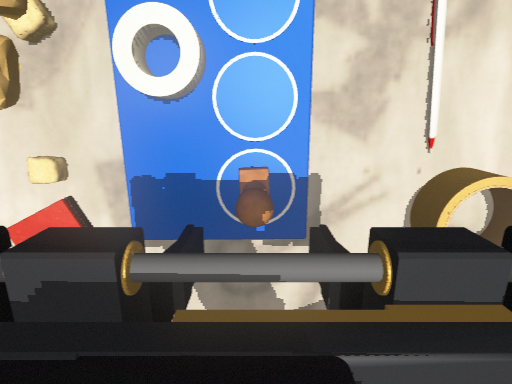

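The stamp knob is at (255,207), within 1–2 mm of the prediction. Descending.

Call:
jog_arm:
  series:
    - [[-0.0012,0.04,-0.0008],[0,0,0],0.06]
    - [[0,0.04,0],[0,0,0],0.06]
    - [[0,0.0175,0],[0,0,0],0.06]
    - [[0,0,0],[0,0,0],0.06]
    - [[0,0,0],[0,0,0],0.015]
    - [[0,0,0],[0,0,0],0.015]
    - [[0,0,0],[0,0,0],0.015]
    - [[0,0,0],[0,0,0],0.015]
    - [[0,0,0],[0,0,0],0.015]

```text
time_s: 16.6
tcp_pos: [0.5612, 0.0775, 0.0437]
ee_rot: [[-1.0, 0.0, 0.018], [-0.018, 0.0, -1.0], [-0.0, -1.0, -0.0]]
wrist_force: [-0.9, 0.5, 1.8]
gripper_width: 0.295
```

Call:
jog_arm:
  series:
    - [[0,-0.015,0],[0,0,0],0.015]
    - [[0,-0.025,0],[0,0,0],0.015]
    - [[0,-0.025,0],[0,0,0],0.015]
    - [[0,0,0],[0,0,0],0.015]

```text
time_s: 17.1
tcp_pos: [0.5627, 0.0781, 0.1111]
ee_rot: [[-1.0, 0.006, 0.019], [-0.019, 0.002, -1.0], [-0.006, -1.0, -0.002]]
wrist_force: [-0.0, 0.5, -1.1]
gripper_width: 0.292
```

Call:
jog_arm:
  series:
    - [[0.0035,0,-0.0196],[0,0,0],0.015]
    - [[0.0065,0,-0.0396],[0,0,0],0.015]
    - [[0.0065,0,-0.0396],[0,0,0],0.015]
    - [[0.0065,0,-0.0396],[0,0,0],0.015]
    - [[0.0065,0,-0.0396],[0,0,0],0.015]
    - [[0.003,0,-0.02],[0,0,0],0.015]
    - [[0,0,0],[0,0,0],0.015]
    - [[0,0,0],[0,0,0],0.015]

```text
time_s: 18.1
tcp_pos: [0.5245, 0.2743, 0.1077]
ee_rot: [[-1.0, -0.001, 0.018], [-0.018, -0.001, -1.0], [0.001, -1.0, 0.001]]
wrist_force: [-0.3, 0.6, -0.4]
gripper_width: 0.293
```

```bash
python3 - <<'E'
from h import *
np.set_printoptions(precision=4,suppress=True)
s=sense();print(s["tcp_pos"],s["gripper_width"],shift((.525,.275,.0427)))
im=capture("side");cv2.imwrite("pics/s2.png",cv2.resize(im[180:380,200:400,::-1],None,fx=3,fy=3,interpolation=cv2.INTER_CUBIC))
E
```

```text
[0.5245 0.2743 0.1077] 0.2931078110818944 [-0.0006  0.065  -0.0008]
```

View pics/s2.png

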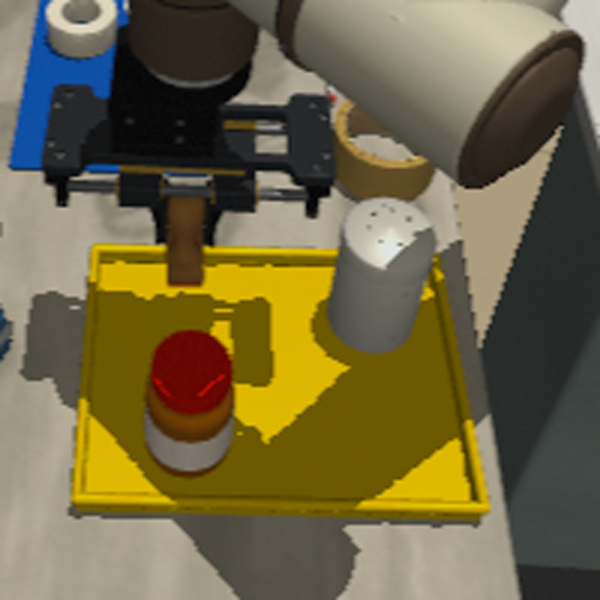

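The jar (190,400) and dredger (380,275) stand upright in the tray, and the stamp hangs upright at (185,240). Lowering it.

Call:
jog_arm:
  series:
    - [[0,0.03,0],[0,0,0],0.015]
    - [[0,0.025,0],[0,0,0],0.015]
    - [[0,0.009,0],[0,0,0],0.015]
    - [[0,0,0],[0,0,0],0.015]
    - [[0,0,0],[0,0,0],0.015]

```text
time_s: 18.77
tcp_pos: [0.5256, 0.2751, 0.0452]
ee_rot: [[-1.0, 0.002, 0.018], [-0.018, 0.001, -1.0], [-0.002, -1.0, -0.001]]
wrist_force: [-1.0, 0.5, -0.8]
gripper_width: 0.29
```

Call:
jog_arm:
  series:
    - [[0,0.002,0],[0,0,0],0.015]
    - [[0,0,0],[0,0,0],0.015]
    - [[0,0,0],[0,0,0],0.015]

```text
time_s: 19.15
tcp_pos: [0.5252, 0.2752, 0.0427]
ee_rot: [[-1.0, 0.001, 0.019], [-0.019, 0.001, -1.0], [-0.001, -1.0, -0.001]]
wrist_force: [0.2, -1.0, 1.2]
gripper_width: 0.293
```

Call:
jog_arm:
  series:
    - [[0,0,0],[0,0,0],0.06]
    - [[0,0,0],[0,0,0],0.06]
    - [[0,0,0],[0,0,0],0.06]
    - [[0,-0.03,0],[0,0,0],0.06]
    - [[0,-0.05,0],[0,0,0],0.06]
    - [[0,-0.04,0],[0,0,0],0.06]
    - [[0,0,0],[0,0,0],0.06]

```text
time_s: 20.02
tcp_pos: [0.5267, 0.2763, 0.1663]
ee_rot: [[-1.0, 0.007, 0.019], [-0.019, 0.005, -1.0], [-0.007, -1.0, -0.005]]
wrist_force: [-0.3, 0.3, -0.9]
gripper_width: 0.688
```

```bash
python3 - <<'E'
from h import *
np.set_printoptions(precision=4,suppress=True)
s=sense();print(s["tcp_pos"],s["gripper_width"],shift((.641,-.040,.12)))
E
```

```text
[0.5267 0.2763 0.1663] 0.6875341735711011 [-0.1079  0.0454  0.3187]
```

Call:
jog_arm:
  series:
    - [[-0.0154,0.0064,0.0455],[0,0,0],0.087]
    - [[-0.0154,0.0064,0.0455],[0,0,0],0.087]
    - [[-0.0154,0.0064,0.0455],[0,0,0],0.087]
    - [[-0.0154,0.0064,0.0455],[0,0,0],0.087]
    - [[-0.0154,0.0064,0.0455],[0,0,0],0.087]
    - [[-0.0154,0.0064,0.0455],[0,0,0],0.087]
    - [[-0.0154,0.0064,0.0455],[0,0,0],0.087]
    - [[0,0,0],[0,0,0],0.087]
    - [[0,0,0],[0,0,0],0.087]

```text
time_s: 21.15
tcp_pos: [0.6379, -0.0416, 0.1163]
ee_rot: [[-1.0, -0.002, 0.018], [-0.018, 0.0, -1.0], [0.002, -1.0, -0.0]]
wrist_force: [-1.3, -0.6, 0.1]
gripper_width: 0.999
```

```bash
python3 - <<'E'
from h import *
np.set_printoptions(precision=4,suppress=True)
s=sense();print(s["tcp_pos"],s["gripper_width"],shift((.641,-.040,.010)))
im=capture("wrist");C=cam("wrist");cv2.imwrite("pics/w4.png",im[:,:,::-1])
K,R,t=C
q=K@(R@np.array((.641,-.040,.038))+t);print(q[:2]/q[2])
m=mask(im,(0,0,110),(180,70,255),(170,90,340,250));cv2.imwrite("pics/m4.png",m)
c=big(m);print(cv2.boundingRect(c),cv2.contourArea(c))
E
```

```text
[ 0.6379 -0.0416  0.1163] 0.998893455911091 [-0.0034  0.1063 -0.0015]
[251.8739 204.3025]
(211, 158, 85, 85) 5549.0
```

View pics/w4.png

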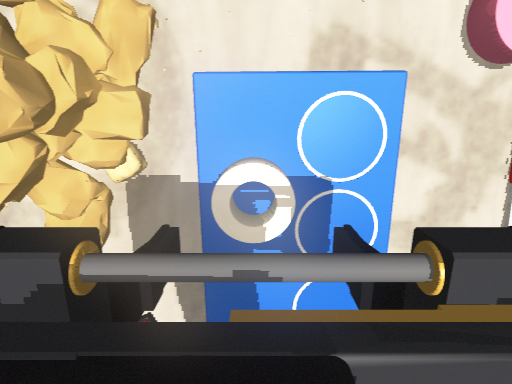

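The roll is at (253,200), centred between the jaws, and the fingers have clear space around it. Descending.

Call:
jog_arm:
  series:
    - [[-0.003,0.045,-0.0015],[0,0,0],0.087]
    - [[0,0.04,0],[0,0,0],0.087]
    - [[0,0.0195,0],[0,0,0],0.087]
    - [[0,0,0],[0,0,0],0.087]
    - [[0,0,0],[0,0,0],0.087]

```text
time_s: 21.82
tcp_pos: [0.6424, -0.0391, 0.0142]
ee_rot: [[-1.0, 0.002, 0.02], [-0.02, 0.0, -1.0], [-0.002, -1.0, -0.0]]
wrist_force: [-0.2, -0.2, 0.3]
gripper_width: 1.001
```

Call:
jog_arm:
  series:
    - [[0,0,0],[0,0,0],0.05]
    - [[0,0,0],[0,0,0],0.05]
    - [[0,0,0],[0,0,0],0.05]
    - [[0,0,0],[0,0,0],0.05]
    - [[0,0,0],[0,0,0],0.05]

```text
time_s: 22.45
tcp_pos: [0.6418, -0.04, 0.0136]
ee_rot: [[-1.0, 0.001, 0.019], [-0.019, -0.0, -1.0], [-0.001, -1.0, 0.0]]
wrist_force: [-1.2, 1.3, 5.2]
gripper_width: 0.774
```

Call:
jog_arm:
  series:
    - [[0,-0.02,0],[0,0,0],0.05]
    - [[0,-0.03,0],[0,0,0],0.05]
    - [[0,-0.03,0],[0,0,0],0.05]
    - [[0,-0.03,0],[0,0,0],0.05]
    - [[0,0,0],[0,0,0],0.05]

```text
time_s: 23.08
tcp_pos: [0.6432, -0.0399, 0.1252]
ee_rot: [[-1.0, 0.006, 0.019], [-0.019, 0.001, -1.0], [-0.006, -1.0, -0.001]]
wrist_force: [1.0, -0.8, -0.8]
gripper_width: 0.776
```

Call:
jog_arm:
  series:
    - [[0.013,0,0.0223],[0,0,0],0.05]
    - [[0.023,0,0.0383],[0,0,0],0.05]
    - [[0.023,0,0.0383],[0,0,0],0.05]
    - [[0.023,0,0.0383],[0,0,0],0.05]
    - [[0.023,0,0.0383],[0,0,0],0.05]
    - [[0.023,0,0.0383],[0,0,0],0.05]
    - [[0.023,0,0.0383],[0,0,0],0.05]
    - [[0.023,0,0.0383],[0,0,0],0.05]
    - [[0.01,0,0.016],[0,0,0],0.05]
    - [[0,0,0],[0,0,0],0.05]

```text
time_s: 24.32
tcp_pos: [0.4616, -0.3505, 0.1218]
ee_rot: [[-1.0, -0.002, 0.016], [-0.016, 0.001, -1.0], [0.002, -1.0, -0.001]]
wrist_force: [0.9, -0.2, -0.3]
gripper_width: 0.774
```

```bash
python3 - <<'E'
from h import *
np.set_printoptions(precision=4,suppress=True)
s=sense();print(s["tcp_pos"],s["gripper_width"],shift((.4634,-.350,.0296)))
a=capture("wrist");b=capture("side")
print([ (K@(R@np.array((.4634,-.35,.022))+t))[:2]/(K@(R@np.array((.4634,-.35,.022))+t))[2] for K,R,t in(cam("wrist"),cam("side"))])
b=cv2.resize(b[70:190,230:400],(408,288),interpolation=cv2.INTER_CUBIC)
o=np.zeros((288,920,3),np.uint8);o[:,:512]=a[:288];o[:,512:]=b;cv2.imwrite("pics/d1.png",cv2.resize(o,(800,250))[:,:,::-1])
E
```

```text
[ 0.4616 -0.3505  0.1218] 0.7737646700052322 [-0.002   0.0922 -0.0003]
[array([255.1955, 195.5677]), array([286.0466, 132.0955])]
```

View pics/d1.png

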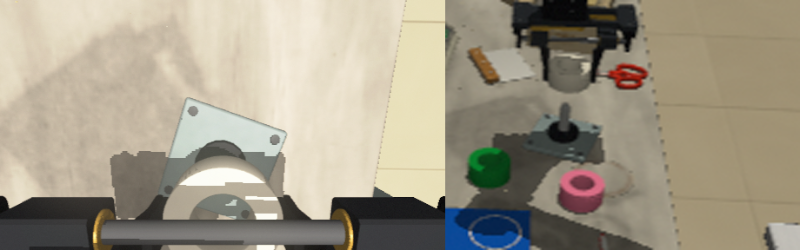

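The side panel shows the roll upright above the dispenser, with the spindle at (565,110). The seat looks a few pixels off my prediction, so I'll check the seat position in both views before lowering.

```bash
python3 - <<'E'
from h import *
np.set_printoptions(precision=4,suppress=True)
for n,box,z in(("top",(345,200,412,268),0),("side",(262,118,312,150),0)):
    im=cv2.imread(f"pics/{n}0.png")[:,:,::-1].copy();C=cam(n)
    m=mask(im,(70,10,100),(110,80,200),box);k=big(cv2.morphologyEx(m,cv2.MORPH_CLOSE,np.ones((3,3))));r=rect(C,k,.010);print(n,"foot",r,cv2.contourArea(k))
    m=mask(im,(0,0,0),(180,255,85),(box[0]+15,box[1]+ (15 if n=="top" else 3),box[2]-15,box[3]-(15 if n=="top" else 5)));k=big(m);print(n,"seat",rect(C,k,.022),cv2.boundingRect(k))
C=cam("top");print(ray(C,(378.5,234.6),.010))
im=cv2.imread("pics/side0.png")[110:155,255:320];cv2.imwrite("pics/d2.png",cv2.resize(im,None,fx=11,fy=11,interpolation=cv2.INTER_CUBIC))
E
```

```text
top foot ((463.35833740234375, -351.6365966796875), (106.99549865722656, 105.69123840332031), 72.31827545166016) 1292.0
top seat ((463.39080810546875, -349.3116760253906), (51.44249725341797, 51.56195068359375), 89.46208953857422) (369, 225, 19, 19)
side foot ((461.7369079589844, -351.03594970703125), (105.52215576171875, 104.71592712402344), 70.94462585449219) 267.5
side seat ((463.707275390625, -367.98126220703125), (50.17024612426758, 111.13999938964844), 0.7929888963699341) (279, 121, 15, 18)
[ 0.4617 -0.3539  0.01  ]
```

View pics/d2.png

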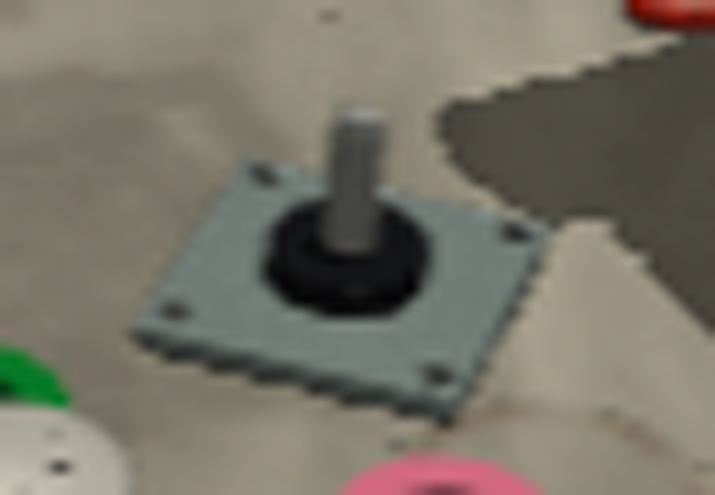

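Both views agree on the foot and seat centre, about (0.463, -0.351). The spindle base in the side crop is at (352,245), concentric with the seat. Lowering the roll.

Call:
jog_arm:
  series:
    - [[-0.0015,0.03,0],[0,0,0],0.05]
    - [[0,0.025,0],[0,0,0],0.05]
    - [[0,0.02,0],[0,0,0],0.05]
    - [[0,0.012,0],[0,0,0],0.05]
    - [[0,0,0],[0,0,0],0.05]
    - [[0,0,0],[0,0,0],0.05]

```text
time_s: 25.18
tcp_pos: [0.4656, -0.3497, 0.0368]
ee_rot: [[-1.0, 0.001, 0.019], [-0.019, -0.001, -1.0], [-0.001, -1.0, 0.001]]
wrist_force: [0.5, -0.3, -1.7]
gripper_width: 0.775
```

Free so far, with the roll already around the spindle. Lowering the rest of the way.

Call:
jog_arm:
  series:
    - [[0.0015,0.0035,0.001],[0,0,0],0.05]
    - [[0,0.0025,0],[0,0,0],0.05]
    - [[0,0,0],[0,0,0],0.05]
    - [[0,0,0],[0,0,0],0.05]

```text
time_s: 25.68
tcp_pos: [0.4633, -0.3508, 0.03]
ee_rot: [[-1.0, 0.0, 0.018], [-0.018, -0.0, -1.0], [-0.0, -1.0, 0.0]]
wrist_force: [0.8, -0.1, -1.4]
gripper_width: 0.777
```

Call:
jog_arm:
  series:
    - [[0,0,0],[0,0,0],0.087]
    - [[0,0,0],[0,0,0],0.087]
    - [[0,0,0],[0,0,0],0.087]
    - [[0,0,0],[0,0,0],0.087]
    - [[0,-0.03,0],[0,0,0],0.087]
    - [[0,-0.06,0],[0,0,0],0.087]
    - [[0,-0.06,0],[0,0,0],0.087]
    - [[0,0,0],[0,0,0],0.087]

```text
time_s: 26.68
tcp_pos: [0.4663, -0.3524, 0.1862]
ee_rot: [[-1.0, 0.011, 0.019], [-0.019, -0.006, -1.0], [-0.011, -1.0, 0.006]]
wrist_force: [0.1, -0.7, -0.7]
gripper_width: 0.997
```

```bash
python3 - <<'E'
from h import *
np.set_printoptions(precision=4,suppress=True)
s=sense();print(s["tcp_pos"],s["gripper_width"],shift((.5252,.2752,.18)))
a=capture("wrist");b=capture("side")
b=cv2.resize(b[70:190,230:400],(408,288),interpolation=cv2.INTER_CUBIC)
o=np.zeros((288,920,3),np.uint8);o[:,:512]=a[:288];o[:,512:]=b;cv2.imwrite("pics/d3.png",cv2.resize(o,(800,250))[:,:,::-1])
E
```

```text
[ 0.4663 -0.3524  0.1862] 0.9971673238861157 [-0.071   0.0031 -0.6263]
```

View pics/d3.png

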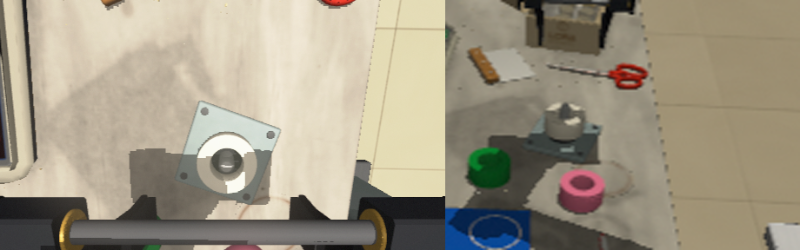

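The roll sits flat over the spindle: (227,160) in the wrist panel, (565,120) in the side panel. Now back for the stamp.

Call:
jog_arm:
  series:
    - [[-0.0059,0,-0.0522],[0,0,0],0.06]
    - [[-0.0059,0,-0.0522],[0,0,0],0.06]
    - [[-0.0059,0,-0.0522],[0,0,0],0.06]
    - [[-0.0059,0,-0.0522],[0,0,0],0.06]
    - [[-0.0059,0,-0.0522],[0,0,0],0.06]
    - [[-0.0059,0,-0.0522],[0,0,0],0.06]
    - [[-0.0059,0,-0.0522],[0,0,0],0.06]
    - [[-0.0059,0,-0.0522],[0,0,0],0.06]
    - [[-0.0059,0,-0.0522],[0,0,0],0.06]
    - [[-0.0059,0,-0.0522],[0,0,0],0.06]

```text
time_s: 28.02
tcp_pos: [0.5116, 0.1735, 0.178]
ee_rot: [[-1.0, -0.003, 0.019], [-0.019, -0.002, -1.0], [0.003, -1.0, 0.002]]
wrist_force: [1.0, -0.7, -0.2]
gripper_width: 0.688
```

Call:
jog_arm:
  series:
    - [[-0.0059,0,-0.0522],[0,0,0],0.06]
    - [[-0.0059,0,-0.0522],[0,0,0],0.06]
    - [[0,0,0],[0,0,0],0.06]
    - [[0,0,0],[0,0,0],0.06]
    - [[0,0,0],[0,0,0],0.06]

```text
time_s: 28.65
tcp_pos: [0.5221, 0.2755, 0.1793]
ee_rot: [[-1.0, -0.001, 0.017], [-0.017, -0.001, -1.0], [0.001, -1.0, 0.001]]
wrist_force: [0.4, -0.2, -0.5]
gripper_width: 0.689
```

```bash
cat >> h.py <<'E'
np.set_printoptions(precision=4,suppress=True)
def rep(t):
    s=sense();print(s["tcp_pos"],s["gripper_width"].round(3),"jaw",jaw().round(2),"shift",shift(t))
E
python3 -c "
from h import *
rep((.5252,.2752,.0427))"
```

```text
Traceback (most recent call last):
  File "h.py", line 23, in rep
    s=sense();print(s["tcp_pos"],s["gripper_width"].round(3),"jaw",jaw().round(2),"shift",shift(t))
                                 ^^^^^^^^^^^^^^^^^^^^^^^^
AttributeError: 'float' object has no attribute 'round'
```

Call:
jog_arm:
  series:
    - [[-0.003,0.05,0],[0,0,0],0.06]
    - [[0,0.05,0],[0,0,0],0.06]
    - [[0,0.038,0],[0,0,0],0.06]
    - [[0,0,0],[0,0,0],0.06]
    - [[0,0,0],[0,0,0],0.06]
    - [[0,0,0],[0,0,0],0.015]
    - [[0,0,0],[0,0,0],0.015]
    - [[0,0,0],[0,0,0],0.015]
    - [[0,0,0],[0,0,0],0.015]
    - [[0,0,0],[0,0,0],0.015]

```text
time_s: 29.9
tcp_pos: [0.5255, 0.277, 0.0422]
ee_rot: [[-1.0, 0.0, 0.019], [-0.019, 0.0, -1.0], [-0.0, -1.0, -0.0]]
wrist_force: [-1.1, 0.6, 2.5]
gripper_width: 0.288
```

```bash
sed -i 's/s\["gripper_width"\].round(3)/round(s["gripper_width"],3)/' h.py
python3 -c "
from h import *
rep((.5612,.0775,.0437))"
```

```text
[0.5255 0.277  0.0422] 0.288 jaw -178.93 shift [-0.0319 -0.0015  0.2002]
```

Call:
jog_arm:
  series:
    - [[0,-0.015,0],[0,0,0],0.015]
    - [[0,-0.025,0],[0,0,0],0.015]
    - [[0,-0.025,0],[0,0,0],0.015]
    - [[0,0,0],[0,0,0],0.015]

```text
time_s: 30.4
tcp_pos: [0.5269, 0.278, 0.1099]
ee_rot: [[-1.0, 0.005, 0.019], [-0.019, 0.004, -1.0], [-0.005, -1.0, -0.004]]
wrist_force: [-1.0, -0.0, 0.1]
gripper_width: 0.286
```

Call:
jog_arm:
  series:
    - [[-0.0034,0,0.0197],[0,0,0],0.015]
    - [[-0.0064,0,0.0397],[0,0,0],0.015]
    - [[-0.0064,0,0.0397],[0,0,0],0.015]
    - [[-0.0064,0,0.0397],[0,0,0],0.015]
    - [[-0.0064,0,0.0397],[0,0,0],0.015]
    - [[-0.003,0,0.02],[0,0,0],0.015]
    - [[0,0,0],[0,0,0],0.015]
    - [[0,0,0],[0,0,0],0.015]

```text
time_s: 31.4
tcp_pos: [0.561, 0.0793, 0.1066]
ee_rot: [[-1.0, -0.001, 0.019], [-0.019, -0.0, -1.0], [0.001, -1.0, 0.0]]
wrist_force: [1.1, -0.3, -0.9]
gripper_width: 0.294
```

```bash
python3 -c "
from h import *
rep((.5612,.0793,.0432))"
```

```text
[0.561  0.0793 0.1066] 0.294 jaw -178.93 shift [-0.0003  0.0634  0.    ]
```

Call:
jog_arm:
  series:
    - [[0,0.03,0],[0,0,0],0.015]
    - [[0,0.024,0],[0,0,0],0.015]
    - [[0,0.007,0],[0,0,0],0.015]
    - [[0,0,0],[0,0,0],0.015]
    - [[0,0,0],[0,0,0],0.015]

```text
time_s: 32.02
tcp_pos: [0.562, 0.0797, 0.047]
ee_rot: [[-1.0, 0.002, 0.019], [-0.019, 0.001, -1.0], [-0.002, -1.0, -0.001]]
wrist_force: [-0.3, -0.9, -0.4]
gripper_width: 0.292
```

Call:
jog_arm:
  series:
    - [[0.0006,0.003,0.0004],[0,0,0],0.015]
    - [[0,0,0],[0,0,0],0.015]
    - [[0,0,0],[0,0,0],0.015]

```text
time_s: 32.4
tcp_pos: [0.5606, 0.0786, 0.0432]
ee_rot: [[-1.0, 0.0, 0.018], [-0.018, 0.0, -1.0], [-0.0, -1.0, -0.0]]
wrist_force: [-0.0, -1.2, 0.4]
gripper_width: 0.288
```

Call:
jog_arm:
  series:
    - [[0,0,0],[0,0,0],0.06]
    - [[0,0,0],[0,0,0],0.06]
    - [[0,0,0],[0,0,0],0.06]
    - [[0,-0.03,0],[0,0,0],0.06]
    - [[0,-0.05,0],[0,0,0],0.06]
    - [[0,-0.03,0],[0,0,0],0.06]
    - [[0,0,0],[0,0,0],0.06]

```text
time_s: 33.28
tcp_pos: [0.5622, 0.0793, 0.156]
ee_rot: [[-1.0, 0.006, 0.019], [-0.019, 0.002, -1.0], [-0.006, -1.0, -0.002]]
wrist_force: [0.1, 1.4, -0.9]
gripper_width: 0.691
```

```bash
python3 -c "
from h import *
rep((.5147,.3809,.15))"
```

```text
[0.5622 0.0793 0.156 ] 0.691 jaw -178.92 shift [ 0.0419  0.0064 -0.3025]
```

Call:
jog_arm:
  series:
    - [[0.007,0,-0.0504],[0,0,0],0.08]
    - [[0.007,0,-0.0504],[0,0,0],0.08]
    - [[0.007,0,-0.0504],[0,0,0],0.08]
    - [[0.007,0,-0.0504],[0,0,0],0.08]
    - [[0.007,0,-0.0504],[0,0,0],0.08]
    - [[0.007,0,-0.0504],[0,0,0],0.08]
    - [[0,0,0],[0,0,0],0.08]
    - [[0,0,0],[0,0,0],0.08]

```text
time_s: 34.28
tcp_pos: [0.5123, 0.3795, 0.1515]
ee_rot: [[-1.0, -0.002, 0.019], [-0.019, -0.002, -1.0], [0.002, -1.0, 0.002]]
wrist_force: [-0.6, -0.2, 0.2]
gripper_width: 0.92
```

```bash
python3 -c "
from h import *
rep((.5147,.3809,.0464))"
```

```text
[0.5123 0.3795 0.1515] 0.92 jaw -178.94 shift [-0.0026  0.1051 -0.0016]
```

Call:
jog_arm:
  series:
    - [[-0.0025,0.04,-0.0012],[0,0,0],0.08]
    - [[0,0.04,0],[0,0,0],0.08]
    - [[0,0.025,0],[0,0,0],0.08]
    - [[0,0,0],[0,0,0],0.08]
    - [[0,0,0],[0,0,0],0.045]
    - [[0,0,0],[0,0,0],0.045]
    - [[0,0,0],[0,0,0],0.045]
    - [[0,0,0],[0,0,0],0.045]
    - [[0,0,0],[0,0,0],0.045]

```text
time_s: 35.4
tcp_pos: [0.5156, 0.3817, 0.0494]
ee_rot: [[-1.0, 0.001, 0.019], [-0.019, 0.001, -1.0], [-0.001, -1.0, -0.001]]
wrist_force: [-2.7, -0.9, 6.1]
gripper_width: 0.701
```

```bash
python3 -c "
from h import *
rep((.5631,-.0054,.0473))"
```

```text
[0.5156 0.3817 0.0494] 0.701 jaw -178.93 shift [-0.0402  0.0019  0.3879]
```

Call:
jog_arm:
  series:
    - [[0,-0.02,0],[0,0,0],0.045]
    - [[0,-0.03,0],[0,0,0],0.045]
    - [[0,-0.03,0],[0,0,0],0.045]
    - [[0,-0.03,0],[0,0,0],0.045]
    - [[0,0,0],[0,0,0],0.045]

```text
time_s: 36.02
tcp_pos: [0.5164, 0.3826, 0.1601]
ee_rot: [[-1.0, 0.004, 0.019], [-0.019, 0.004, -1.0], [-0.004, -1.0, -0.004]]
wrist_force: [0.3, 0.5, -2.6]
gripper_width: 0.704
```

Call:
jog_arm:
  series:
    - [[-0.0032,0,0.0284],[0,0,0],0.045]
    - [[-0.005,0,0.0484],[0,0,0],0.045]
    - [[-0.005,0,0.0484],[0,0,0],0.045]
    - [[-0.005,0,0.0484],[0,0,0],0.045]
    - [[-0.005,0,0.0484],[0,0,0],0.045]
    - [[-0.005,0,0.0484],[0,0,0],0.045]
    - [[-0.005,0,0.0484],[0,0,0],0.045]
    - [[-0.005,0,0.0484],[0,0,0],0.045]
    - [[-0.002,0,0.0198],[0,0,0],0.045]
    - [[0,0,0],[0,0,0],0.045]

```text
time_s: 37.28
tcp_pos: [0.5617, -0.0064, 0.1565]
ee_rot: [[-1.0, -0.003, 0.015], [-0.015, -0.0, -1.0], [0.003, -1.0, 0.0]]
wrist_force: [0.0, 0.8, -2.4]
gripper_width: 0.71
```

```bash
python3 -c "
from h import *
rep((.5631,-.0046,.0503))"
```

```text
[ 0.5617 -0.0064  0.1565] 0.71 jaw -179.11 shift [-0.0017  0.1062 -0.0018]
```

Call:
jog_arm:
  series:
    - [[-0.0005,0.04,-0.0018],[0,0,0],0.045]
    - [[0,0.04,0],[0,0,0],0.045]
    - [[0,0.02,0],[0,0,0],0.045]
    - [[0,0.003,0],[0,0,0],0.045]
    - [[0,0,0],[0,0,0],0.045]
    - [[0,0,0],[0,0,0],0.045]

```text
time_s: 38.02
tcp_pos: [0.5641, -0.0024, 0.0562]
ee_rot: [[-1.0, 0.002, 0.019], [-0.019, 0.001, -1.0], [-0.002, -1.0, -0.001]]
wrist_force: [1.4, 0.2, -2.3]
gripper_width: 0.704
```

Call:
jog_arm:
  series:
    - [[0.0005,0.0045,0.0016],[0,0,0],0.045]
    - [[0,0.001,0],[0,0,0],0.045]
    - [[0,0,0],[0,0,0],0.045]
    - [[0,0,0],[0,0,0],0.045]

```text
time_s: 38.52
tcp_pos: [0.5631, -0.0046, 0.0504]
ee_rot: [[-1.0, 0.001, 0.019], [-0.019, -0.0, -1.0], [-0.001, -1.0, 0.0]]
wrist_force: [-2.5, 0.5, 6.1]
gripper_width: 0.703
```

Call:
jog_arm:
  series:
    - [[0,0,0],[0,0,0],0.08]
    - [[0,0,0],[0,0,0],0.08]
    - [[0,0,0],[0,0,0],0.08]
    - [[0,-0.03,0],[0,0,0],0.08]
    - [[0,-0.05,0],[0,0,0],0.08]
    - [[0,-0.06,0],[0,0,0],0.08]
    - [[0,0,0],[0,0,0],0.08]

```text
time_s: 39.4
tcp_pos: [0.5662, -0.0041, 0.1951]
ee_rot: [[-1.0, 0.012, 0.019], [-0.019, 0.002, -1.0], [-0.012, -1.0, -0.002]]
wrist_force: [-0.2, 1.0, -0.2]
gripper_width: 0.921
```

```bash
python3 -c "
from h import *
rep((.3764,.2698,.19))"
```

```text
[ 0.5662 -0.0041  0.1951] 0.921 jaw -178.9 shift [ 0.1845  0.0033 -0.2775]
```

Call:
jog_arm:
  series:
    - [[0.0262,0,-0.0396],[0,0,0],0.087]
    - [[0.0262,0,-0.0396],[0,0,0],0.087]
    - [[0.0262,0,-0.0396],[0,0,0],0.087]
    - [[0.0262,0,-0.0396],[0,0,0],0.087]
    - [[0.0262,0,-0.0396],[0,0,0],0.087]
    - [[0.0262,0,-0.0396],[0,0,0],0.087]
    - [[0.0262,0,-0.0396],[0,0,0],0.087]
    - [[0,0,0],[0,0,0],0.087]
    - [[0,0,0],[0,0,0],0.087]

```text
time_s: 40.52
tcp_pos: [0.3741, 0.2689, 0.1889]
ee_rot: [[-1.0, -0.001, 0.019], [-0.019, -0.001, -1.0], [0.001, -1.0, 0.001]]
wrist_force: [0.1, 0.4, 0.9]
gripper_width: 0.998
```

```bash
python3 -c "
from h import *
rep((.3764,.2698,.0633))"
```

```text
[0.3741 0.2689 0.1889] 0.998 jaw -178.92 shift [-0.0025  0.1255 -0.0009]
```

Call:
jog_arm:
  series:
    - [[-0.0015,0.045,-0.0009],[0,0,0],0.087]
    - [[0,0.045,0],[0,0,0],0.087]
    - [[0,0.035,0],[0,0,0],0.087]
    - [[0,0,0],[0,0,0],0.087]
    - [[0,0,0],[0,0,0],0.05]
    - [[0,0,0],[0,0,0],0.05]
    - [[0,0,0],[0,0,0],0.05]
    - [[0,0,0],[0,0,0],0.05]
    - [[0,0,0],[0,0,0],0.05]

```text
time_s: 41.65
tcp_pos: [0.3764, 0.2708, 0.0657]
ee_rot: [[-1.0, 0.002, 0.019], [-0.019, 0.002, -1.0], [-0.002, -1.0, -0.002]]
wrist_force: [-1.2, -0.4, 6.7]
gripper_width: 0.773
```

```bash
python3 -c "
from h import *
rep((.5622,-.0935,.0642))"
```

```text
[0.3764 0.2708 0.0657] 0.773 jaw -178.91 shift [-0.1789  0.0012  0.3678]
```

Call:
jog_arm:
  series:
    - [[0,-0.02,0],[0,0,0],0.05]
    - [[0,-0.035,0],[0,0,0],0.05]
    - [[0,-0.04,0],[0,0,0],0.05]
    - [[0,-0.035,0],[0,0,0],0.05]
    - [[0,0,0],[0,0,0],0.05]

```text
time_s: 42.28
tcp_pos: [0.3766, 0.2714, 0.1969]
ee_rot: [[-1.0, 0.004, 0.019], [-0.019, 0.005, -1.0], [-0.004, -1.0, -0.005]]
wrist_force: [-1.0, 0.0, -2.0]
gripper_width: 0.774
```

Call:
jog_arm:
  series:
    - [[-0.0124,0,0.0259],[0,0,0],0.05]
    - [[-0.0224,0,0.0459],[0,0,0],0.05]
    - [[-0.0224,0,0.0459],[0,0,0],0.05]
    - [[-0.0224,0,0.0459],[0,0,0],0.05]
    - [[-0.0224,0,0.0459],[0,0,0],0.05]
    - [[-0.0224,0,0.0459],[0,0,0],0.05]
    - [[-0.0224,0,0.0459],[0,0,0],0.05]
    - [[-0.0224,0,0.0459],[0,0,0],0.05]
    - [[-0.0099,0,0.0195],[0,0,0],0.05]
    - [[0,0,0],[0,0,0],0.05]

```text
time_s: 43.52
tcp_pos: [0.5608, -0.0944, 0.1918]
ee_rot: [[-1.0, -0.005, 0.015], [-0.015, 0.0, -1.0], [0.005, -1.0, -0.0]]
wrist_force: [0.1, -0.1, -3.2]
gripper_width: 0.772
```

```bash
python3 -c "
from h import *
rep((.5622,-.0925,.0666))"
```

```text
[ 0.5608 -0.0944  0.1918] 0.772 jaw -179.12 shift [-0.002   0.1251 -0.0018]
```

Call:
jog_arm:
  series:
    - [[-0.0005,0.045,-0.0005],[0,0,0],0.05]
    - [[0,0.045,0],[0,0,0],0.05]
    - [[0,0.025,0],[0,0,0],0.05]
    - [[0,0.005,0],[0,0,0],0.05]
    - [[0,0,0],[0,0,0],0.05]
    - [[0,0,0],[0,0,0],0.05]

```text
time_s: 44.28
tcp_pos: [0.563, -0.0923, 0.0758]
ee_rot: [[-1.0, 0.003, 0.019], [-0.019, 0.0, -1.0], [-0.003, -1.0, -0.0]]
wrist_force: [-0.3, -0.3, -2.1]
gripper_width: 0.768
```

Call:
jog_arm:
  series:
    - [[0.0005,0.006,0],[0,0,0],0.05]
    - [[0,0.002,0],[0,0,0],0.05]
    - [[0,0,0],[0,0,0],0.05]
    - [[0,0,0],[0,0,0],0.05]

```text
time_s: 44.78
tcp_pos: [0.5616, -0.0928, 0.0668]
ee_rot: [[-1.0, -0.0, 0.019], [-0.019, -0.0, -1.0], [0.0, -1.0, 0.0]]
wrist_force: [-1.9, -0.1, 1.9]
gripper_width: 0.773
```

Contact at the expected height. Releasing and retreating.

Call:
jog_arm:
  series:
    - [[0,0,0],[0,0,0],0.087]
    - [[0,0,0],[0,0,0],0.087]
    - [[0,0,0],[0,0,0],0.087]
    - [[0,-0.03,0],[0,0,0],0.087]
    - [[0,-0.05,0],[0,0,0],0.087]
    - [[0,-0.06,0],[0,0,0],0.087]
    - [[0,-0.03,0],[0,0,0],0.087]
    - [[0.02,0,0.05],[0,0,0],0.087]
    - [[0.02,0,0.05],[0,0,0],0.087]
    - [[0.02,0,0.05],[0,0,0],0.087]

```text
time_s: 46.02
tcp_pos: [0.5039, -0.2449, 0.2367]
ee_rot: [[-1.0, 0.001, 0.019], [-0.019, -0.0, -1.0], [-0.001, -1.0, 0.0]]
wrist_force: [0.2, -0.8, 0.6]
gripper_width: 1.002
```

Call:
jog_arm:
  series:
    - [[0.02,0,0.05],[0,0,0],0.087]
    - [[0.02,0,0.05],[0,0,0],0.087]
    - [[0.02,0,0.05],[0,0,0],0.087]
    - [[0.02,0,0.05],[0,0,0],0.087]
    - [[0.01,0,0.05],[0,0,0],0.087]
    - [[0,0,0.05],[0,0,0],0.087]
    - [[0,0,0.04],[0,0,0],0.087]
    - [[0,0,0],[0,0,0],0.087]
    - [[0,0,0],[0,0,0],0.087]

```text
time_s: 47.15
tcp_pos: [0.4206, -0.5849, 0.2359]
ee_rot: [[-1.0, -0.001, 0.018], [-0.018, 0.001, -1.0], [0.001, -1.0, -0.001]]
wrist_force: [-0.3, 0.7, -0.7]
gripper_width: 0.998
```

```bash
python3 - <<'E'
from h import *
rep((.4,-.6,.2))
t=capture("top");s=capture("side");cv2.imwrite("pics/tf.png",t[:,:,::-1]);cv2.imwrite("pics/sf.png",s[:,:,::-1])
t0=cv2.imread("pics/top0.png")[:,:,::-1].copy();C=cam("top")
def lid(im):
    b=(240,180,278,215);m=mask(im,(0,120,60),(10,255,255),b)|mask(im,(168,120,60),(180,255,255),b);return ray(C,cv2.minEnclosingCircle(big(m))[0],.106)
def dr(im): return ray(C,cv2.minEnclosingCircle(big(mask(im,(0,0,130),(180,60,255),(278,182,306,211))))[0],.122)
def st(im): return ray(C,cv2.minEnclosingCircle(big(mask(im,(0,80,20),(22,255,200),(216,182,244,214))))[0],.07)
for f in(lid,dr,st):print(f.__name__,f(t0),f(t))
c=big(mask(t,(0,0,130),(180,60,255),(362,217,396,251)));print("roll",ray(C,cv2.minEnclosingCircle(c)[0],.054),cv2.minEnclosingCircle(c))
k=lambda im:cv2.resize(im[145:270,190:410,::-1],(400,227),interpolation=cv2.INTER_CUBIC)
z=lambda im:cv2.resize(im[110:250,190:340,::-1],(400,373),interpolation=cv2.INTER_CUBIC)
s0=cv2.imread("pics/side0.png")[:,:,::-1]
cv2.imwrite("pics/final.png",np.vstack([np.hstack([k(t0),k(t)]),np.hstack([z(s0),z(s)])]))
E
```

```text
[ 0.4206 -0.5849  0.2359] 0.998 jaw -178.95 shift [0.0208 0.0359 0.0147]
lid [ 0.5611 -0.0049  0.106 ] [ 0.5603 -0.0051  0.106 ]
dr [ 0.5597 -0.0951  0.122 ] [ 0.5598 -0.0949  0.122 ]
st [0.5549 0.075  0.07  ] [0.5553 0.0738 0.07  ]
roll [ 0.4585 -0.3421  0.054 ] ((378.5, 235.5), 21.96598243713379)
```

View pics/final.png

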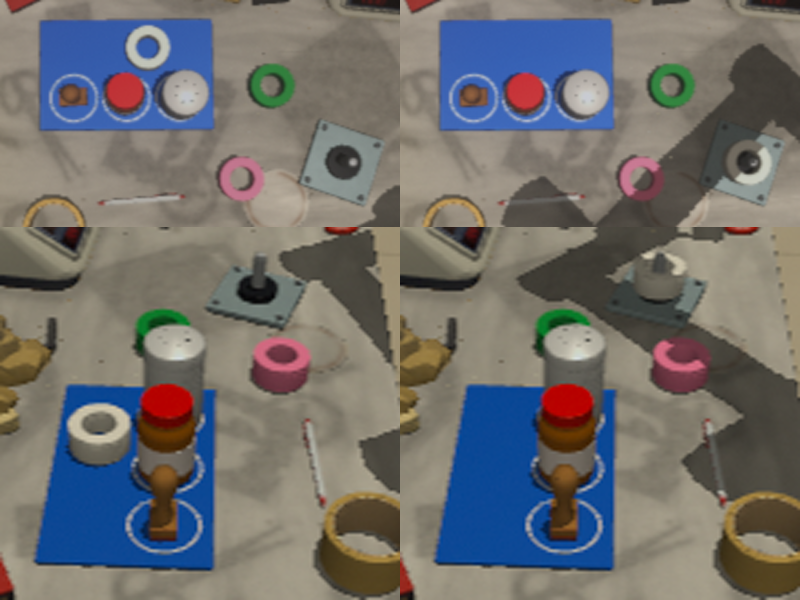

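Before (left) and after (right) match. The three stand upright on their marks at the same pixels, the roll is on the spindle, and the pen hasn't moved. The colour mask for the roll merged with the foot and shadow (radius 22 px), so that one number is meaningless. Handing in.

```bash
python3 -c "
from station import *
print(finish_job())"
```

```text
the job is handed in; nothing more can be done
None
```

The job is done and handed in at about 47 s of the 136 s allowed. I cleared the dredger, jar and stamp upright onto the tray and slipped the roll over the spindle onto its seat. I then put all three back on their marks, in the order stamp, jar, dredger.

- **Positions:** in the top view, the dredger, jar and stamp are each within about 1.5 mm of where they started. The before and after pictures show all three upright.
- **Roll:** it was released at (0.463, -0.351), where both cameras put the seat, and it looks flat over the spindle in the wrist, side and top views. My last colour measurement of it failed because the mask merged with the grey foot and the arm's shadow. The roll's final position therefore rests on the release pose and the pictures.
- **Bystanders:** the pen is where it was in the pictures. I never went near the clip or ink pad, but I did not measure either afterwards.
- **Robot:** the arm was clear of everything, gripper open, when I handed in.

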